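Load the press arbor and lock it with the cotter wedge

TASK

Load the bench arbor: slide the wooden press block with the wide bore all the way along the spindle to the sprung collar, then the narrow-bore block up against it. Then drive the cotter wedge, thin end first, under the spindle between the narrow-bore block and the tail post until the whole stack is held tight, and let go. Leave the glue bottle, the steel canister and the sanding block where they are.

Things in the scene. Friction and masses are not known exactly. Their poses are not given: they have to be found in the camera images.
- arbor: Steel arbor fixed to the bench. Origin: on the bench top under the tail post, a pin 14 mm thick that carries the spindle. Spindle: level bar along +y, axis at x = 0, 45 mm up. Nose 10 mm thick at y = -30 mm; slim part, diameter 26, from -12 to 132 mm; cone; thick part, diameter 40, from 149 mm on. From the post to the collar it is 32 mm clear of the bench (25 under the thick part).
- collar_ref (a point): Point fixed to the arbor on the spindle's axis, y = 209 mm, axes as the arbor's. The face of the sprung thrust collar (plain steel disc, 72 mm across, round the thick part) is here when unloaded, but it is set up to 2 mm to either side, unseen. It yields along +y, about 2.5 N per mm, 12 mm at most. The grey head, 90 mm high, stands behind it, y = 242 to 338 mm.
- wide_bore_block_center (a point): Centre of the wide-bore press block, 40 mm up: wood, 96 (its x) x 88 (its y) x 80 mm high, 0.15 to 0.29 kg. A 46 mm square bore runs along its y, centred 45 mm above its underside. A 22 mm slot opens the bore downward all along: the block slides on the bench with the post in the slot, but cannot be dropped on from above. It passes over the thick part. Home: near arbor y = 165 mm, x = 0.
- narrow_bore_block_center (a point): Centre of the narrow-bore press block, 36 mm up: wood, 96 (its x) x 88 (its y) x 72 mm high, 0.15 to 0.29 kg. Like the other, but its bore is 32 mm square (also centred 45 mm up), so that it goes on the slim part only and bars the way for whatever comes after. Home, against the other block: near arbor y = 77 mm, x = 0, leaving about 26 mm between its end and the tail post.
- wide_bore_block: The wide-bore block; origin in the centre of its underside. The blocks are waxed and slippery (friction about 0.25), and too big for most grippers; push them along the bench, low down, e.g. with two fingertips some 50 mm apart, which square the block up and let the spindle pass between them.
- narrow_bore_block: The narrow-bore block; origin in the centre of its underside.
- wedge_shank (a point): Middle of the shank of the dark wooden cotter wedge (200 mm long, 26 high, lying flat, 0.15 kg), 13 mm up; +x points to the thin end. The shank is parallel, 36 mm wide (y = -18 to 18), from the thick end face, x = -40 mm, to x = 40; then the wedge tapers to 12 mm wide at the tip, x = 160 mm. The face at y = 18 mm is straight all along; the -y face slopes, 1 in 5.
- wedge: The same wedge; origin on its underside at half length (shank point at x = -60 mm). It goes in along the arbor's +x, straight face to the block; how deep depends on where the collar is set. Fingers beside the shank would strike the block, so the last part is pushed on the thick end face; waxed (friction about 0.3), it is tight at a push of 15 to 20 N and stays by itself.
- glue_bottle: Wood glue bottle standing, 58 mm across, 166 mm high, to be left alone; origin in the centre of its underside.
- steel_can: Small steel canister with a lid, 62 mm across, 115 mm high, to be left alone; origin in the centre of its underside.
- sanding_block: Cork sanding block lying on the bench, 60 x 106 x 33 mm, to be left alone; origin in the centre of its underside.
Things that resemble listed ones, but are neither listed nor needed, are in the scene too. What is shaped like the narrow_bore_block but yellow is not meant.

How it is judged:
By the outcome, as a careful person would: the job done as asked, in the order asked, and still so for the second after the job is handed in, with the robot touching nothing.
It also fails if it takes over 72 s, if anything falls off the work surface, if the arm or the gripper's body presses on something with over 40 N, if the wrist force passes 120 N, or if a joint passes its speed limit or range.

ROBOT

A 6-joint arm with a two-finger parallel gripper is mounted at the origin on a cart in front of the work surface, level with it; the furniture and walls round the work are solid. World frame = base frame: x ahead of the robot, y to its left, z up, the work surface at z = 0. Lengths are in mm, angles in rad, forces in N, time in s.
With the tool pointing down it reaches from about 375 to 975 mm from the base axis. Payload 3.8 kg.
Tool frame: the origin (TCP) lies at the centre of the arm's flange, where the gripper is bolted on; the fingertips stand 166 mm ahead of it and the grasp point (between the pads) lies 147 mm ahead of it (robot.grasp_offset is the distance from the TCP to the grasp point, in mm); z points along the fingers, y is the line along which they close (so a half turn about z gives the same grasp; the last joint's range is limited). The gripper opens to 88 mm and grips with 3 to 60 N. Pads are 18 mm wide; open, the fingers measure 123 mm over their backs; the gripper's body (75 mm by 187 mm) begins 45 mm behind the grasp point.
Start: joints at [1.28, 0.264, 1.604, -0, 1.274, -0.037], TCP at [169.48, 653.373, 404.706] pointing down, gripper open.
Joint ranges: [-2.63, 2.63], [-0.94, 2.18], [0.31, 2.57], [-1.31, 4.45], [0, 2.66], [-2.55, 2.55]. Speed limits (rad/s): [2.57, 2.57, 3.14, 3.14, 3.14, 3.14].

INTERFACE

Orientations are given as [roll, pitch, yaw] about the fixed x, y, z axes, in that order (R = Rz(yaw) Ry(pitch) Rx(roll)).
In Python, from plant import readout, imaging, workorder, spotter, robot gives the robot as it stands.
- The arm moves only by the shell command python3 -m crank 'ROWS' [FORCE]. ROWS is JSON, a list of rows, each a list of 5 numbers: the shift along the tool's x, y, z in mm, then the turn about the tool's z in units of 8 degrees (1.0 is 8 degrees), then the closure, from -1 (fully open) to 1 (shut), so that 0 is half open. A call has 1 to 5 rows; each row shifts and turns the commanded pose from where the row before left it, along the tool's axes as they then stand; what a row does not reach is not made up. A row lasts 1/8 s, in which the tool goes at most 62.5 mm and 10.7 degrees, less where a joint would pass 70% of its speed; a pose out of reach is approached as far as the arm can. A call is refused whole if a number of a shift passes 62.5 or a number of a turn 1, either way. A call with a gripper value outside its range is refused whole. The fingers move at their own pace and stop on an object; FORCE is the grip in N (left out, the last holds). Time passes only in rows, so rows that do not move let the fingers close. It gives the time, the measured TCP pose, the force, the opening and the grip force at its end, in the units of the state.
- readout.sense(): the state, without advancing time (a new reading comes with each control period).
- imaging.grab_frame(name): name is "scene" or "top"; returns a dict with "frame" (384x512x3 uint8, blue, green, red), "range_z" (384x512 float32, mm along the optical axis (not along the pixel's ray), 0 where there is no reading), "fx", "fy", "cx", "cy" (pixels), "extrinsics" (4x4, takes a point from camera to world coordinates). Camera axes: x right, y up, looking along -z (the intrinsics and any distortion apply to the point x, -y, -z); pixel columns grow to the right and rows downward; lengths in mm; the calibration is good to about 2 mm. A picture is of the moment at which its call begins.
- workorder.close_job(): hands the job in; it is judged then, once.
Trained networks look in a picture, given as the dict that the camera call returned (one of the last four; its "shot" number tells which), for a name from the list of things; names that differ only in an ending like _2 or _b are one class to them, and where a whole thing is asked for, a point or a joint stands for the part that bears it (a point fixed in the world has none). Each returns a list of dicts, best first, with "conf" (0 to 1); they miss things now and then, are a little off and sometimes report something else, mostly with a low value. They report only what shows in the picture. A call takes as long as a camera call. They do not tell look-alikes from the thing itself.
- spotter.masks_of(picture, thing): "pixels" (384x512 bool, what is visible of it).
- spotter.mark_of(picture, thing): "at" ([x, y, z] in mm, in world coordinates, good to about 4 mm: a listed point, or the origin of a listed thing).
The state is a dict: "clock": time; "qpos": joint angles; "qd": joint speeds; "tau": joint torques, N m; "ee_pos": TCP position; "orientation": TCP orientation; "contact_force": force on the tool from outside, world axes, zero at the start; "wrist_torque": the same for the moment, N m; "width": finger opening in mm; "gripper_force": force on a finger pad.
Only numpy, scipy, OpenCV 4.12 (cv2) and the standard library are available. Lean on these libraries where they do the work, as an engineer would, in place of code of your own. Each camera call takes 0.05 s, during which the arm holds its last target. There are 200 camera calls.

## Working session

There is one attempt and no reset: what is moved stays moved. The work goes in short steps, Python scripts to look and compute and a shell command to move; the robot and the scene stay as the last step left them, time stands still between calls to the robot, and variables do not carry over. Pictures are saved under pics/ and viewed, at most 13 in all, crops included, and the job is handed in when it is done.

```bash
ls; mkdir -p pics
cat > h.py <<'E'
import numpy as np, cv2
from plant import readout, imaging, workorder, spotter, robot
def world(p):
    z=p["range_z"]; v,u=np.mgrid[:z.shape[0],:z.shape[1]]
    P=np.stack([(u-p["cx"])/p["fx"]*z,-(v-p["cy"])/p["fy"]*z,-z,np.ones_like(z)],-1)@p["extrinsics"].T
    P=P[...,:3]; P[z==0]=np.nan
    return P
E
python3 - <<'E'
from h import *
print(readout.sense())
ps={n:imaging.grab_frame(n) for n in("scene","top")}
for n,p in ps.items():
    cv2.imwrite(f"pics/{n}0.png",p["frame"]); print(n,[k for k in p],p["extrinsics"].round(2).tolist())
for t in "arbor collar_ref wide_bore_block_center narrow_bore_block_center wedge_shank wedge wide_bore_block narrow_bore_block glue_bottle steel_can sanding_block".split():
  for n,p in ps.items():
    print(t,n,[(np.round(d["at"]).tolist(),round(d["conf"],2)) for d in spotter.mark_of(p,t)][:4])
E
```

```text
pics
{'clock': 0.0, 'qpos': array([ 1.28010179e+00,  2.64770850e-01,  1.60531358e+00, -6.02206783e-05,
        1.27370368e+00, -3.68788197e-02]), 'qd': array([ 1.55903399e-04, -5.43370083e-04,  4.51995680e-04, -1.71238954e-03,
        3.96054467e-05,  2.58768689e-03]), 'tau': array([-4.21142313e-04, -5.02100408e+01, -3.56879425e+01,  7.27830478e-02,
        2.93024036e-02, -1.87308865e-04]), 'ee_pos': array([169.3975109 , 653.06648036, 403.40830379]), 'orientation': array([-3.13939657e+00, -2.34428657e-05,  2.88779460e+00]), 'contact_force': array([ 0.20324173, -0.28506051, -0.31766368]), 'wrist_torque': array([0.01605229, 0.02229109, 0.02382716]), 'gripper_force': 0.0, 'width': 87.81942682012023}
scene ['frame', 'range_z', 'fx', 'fy', 'cx', 'cy', 'extrinsics', 'shot'] [[0.57, 0.54, -0.62, -449.01], [-0.82, 0.35, -0.45, -857.13], [-0.02, 0.76, 0.65, 1142.4], [0.0, 0.0, 0.0, 1.0]]
top ['frame', 'range_z', 'fx', 'fy', 'cx', 'cy', 'extrinsics', 'shot'] [[0.03, 0.99, -0.16, 403.27], [-1.0, 0.02, -0.02, -105.05], [-0.02, 0.16, 0.99, 1358.45], [0.0, 0.0, 0.0, 1.0]]
arbor scene [([633.0, 11
[... 733 characters left out ...]
3.0], 0.95)]
wedge top []
wide_bore_block scene [([467.0, -200.0, 4.0], 0.71)]
wide_bore_block top [([470.0, -198.0, 3.0], 0.72), ([439.0, 217.0, 0.0], 0.31)]
narrow_bore_block scene [([376.0, -377.0, 2.0], 0.96), ([440.0, -530.0, -4.0], 0.76), ([469.0, -35.0, 3.0], 0.59)]
narrow_bore_block top [([436.0, -530.0, -3.0], 0.94), ([374.0, -377.0, -4.0], 0.9), ([470.0, -34.0, -1.0], 0.71)]
glue_bottle scene [([807.0, -56.0, -1.0], 0.89)]
glue_bottle top [([806.0, -57.0, 1.0], 0.86)]
steel_can scene [([786.0, 85.0, 0.0], 0.84), ([466.0, -199.0, 40.0], 0.74)]
steel_can top [([786.0, 88.0, 2.0], 0.8)]
sanding_block scene [([747.0, 258.0, -5.0], 0.96)]
sanding_block top [([744.0, 255.0, -2.0], 0.62)]
```

View pics/scene0.png

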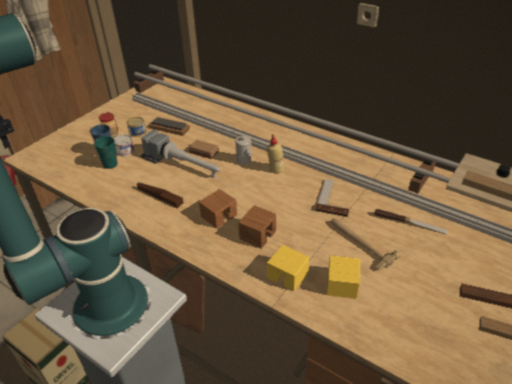

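View pics/top0.png

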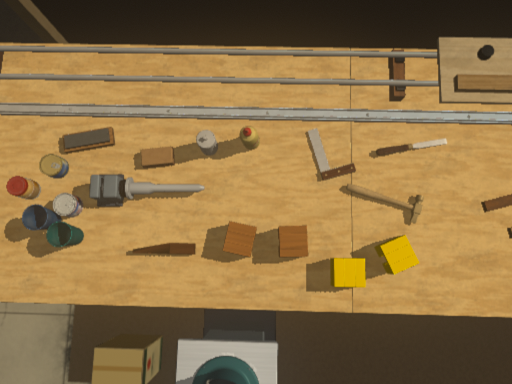

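Scene picture: the two brown blocks are at (218,208) and (257,226), the yellow decoys at (289,268) and (344,277), and the arbor runs from (155,147) with its nose at (215,172). The wedge is at (160,195). The top view matches this: blocks at (240,239) and (293,241), spindle tip at (203,188), wedge at (165,249). I'll measure the yaws next.

Run:
```python
from h import *
p=imaging.grab_frame("top"); W=world(p)
def rect(c,r,z0,z1):
    m=(np.hypot(W[...,0]-c[0],W[...,1]-c[1])<r)&(W[...,2]>z0)&(W[...,2]<z1)
    q=W[m]; b=cv2.minAreaRect(q[:,:2].astype(np.float32))
    return [np.round(b[0],1),np.round(b[1],1),round(b[2],1)],np.median(q[:,2]).round(1),len(q)
print("A",rect((470,-34),85,60,95)); print("B",rect((470,-199),85,60,95)); print("wedge",rect((440,210),125,13,40))
for y in range(90,330,20):
    m=(abs(W[...,0]-635)<45)&(abs(W[...,1]-y)<6)&(W[...,2]>25); q=W[m]
    if len(q): t=q[q[:,2]>q[:,2].max()-6]; print(y,t[:,0].mean().round(1),q[:,2].max().round(1),q[:,0].min().round(),q[:,0].max().round())
m=(abs(W[...,0]-440)<60)&(W[...,2]>13)&(W[...,2]<40)
for y in range(110,325,15):
    q=W[m&(abs(W[...,1]-y)<5)]
    if len(q): print("w",y,q[:,0].min().round(1),q[:,0].max().round(1))
s=imaging.grab_frame("scene")["frame"]
cv2.imwrite("pics/crop1.png",cv2.resize(s[120:260,120:300],None,fx=4,fy=4,interpolation=cv2.INTER_CUBIC))
```

```text
A ([array([469.8, -31.9]), array([88.1, 95.9]), 79.2], np.float64(70.8), 858)
B ([array([ 466.5, -199.7]), array([96. , 88.5]), 3.1], np.float64(78.9), 886)
wedge ([array([434.2, 216.3]), array([ 35.7, 200.7]), 1.4], np.float64(24.6), 567)
90 633.2 52.8 626.0 639.0
110 631.6 59.9 621.0 645.0
130 628.2 63.8 620.0 644.0
150 629.8 62.1 620.0 644.0
170 629.3 61.6 619.0 639.0
190 630.5 61.3 620.0 640.0
210 630.5 62.7 619.0 639.0
230 630.6 61.0 618.0 638.0
250 627.2 65.9 615.0 642.0
270 628.9 68.1 608.0 644.0
290 628.1 67.9 608.0 643.0
310 628.9 65.7 607.0 642.0
w 125 418.7 451.0
w 140 418.3 450.6
w 155 417.9 453.6
w 170 417.4 453.0
w 185 417.3 452.6
w 200 419.7 452.4
w 215 419.4 448.4
w 230 418.9 444.9
w 245 418.6 441.2
w 260 418.1 440.9
w 275 417.7 437.3
w 290 417.3 433.5
w 305 417.0 429.9
w 320 419.9 426.5
```

View pics/crop1.png

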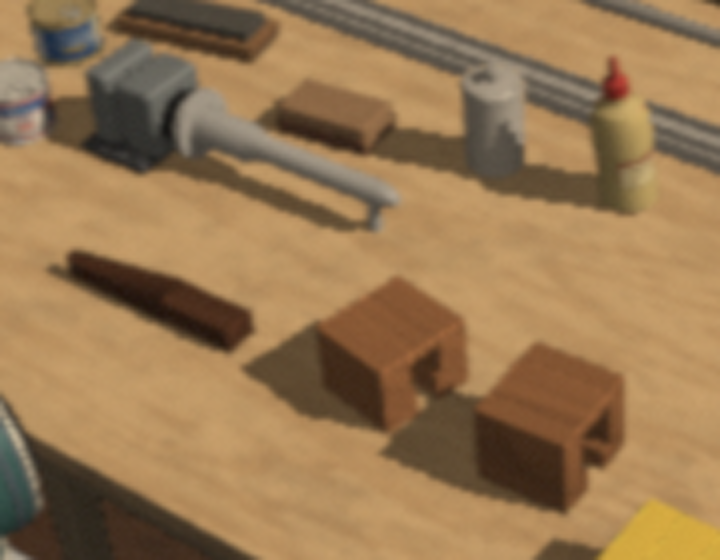

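The bores face -y. Block A (470,-32) is narrow, yaw about -10.8°. Block B (466,-200) is wide, yaw about +3°. The spindle axis is near x = 632. First I'll go behind the wide block (its -x side).

```bash
python3 -m crank '[[-30,-50,0,-0.908,-0.14],[-30,-50,0,-0.908,-0.14],[-45,-45,0,0,-0.14],[-50,-40,0,0,-0.14],[-45,-50,0,0,-0.14]]' && python3 -m crank '[[-40,-50,0,0,-0.14],[-20,-60,0,0,-0.14],[0,-60,0,0,-0.14],[0,-60,0,0,-0.14],[10,-60,0,0,-0.14]]' && python3 -m crank '[[30,-60,0,0,-0.14],[30,-60,0,0,-0.14],[40,-60,0,0,-0.14],[20,-60,0,0,-0.14],[0,0,0,0,-0.14]]'
```

```text
clock: 1.92
ee_pos: [345.5, 413.0, 405.2]
orientation: [3.141, 0.001, -3.141]
contact_force: [0.8, 0.1, 0.0]
width: 50.4
gripper_force: 0.0
clock: 2.55
ee_pos: [392.8, 124.4, 405.1]
orientation: [-3.141, 0.001, 3.142]
contact_force: [0.9, -0.4, 0.8]
width: 50.4
gripper_force: 0.0
clock: 3.18
ee_pos: [280.5, -100.9, 405.1]
orientation: [-3.14, 0.001, 3.128]
contact_force: [-0.1, -0.0, -0.5]
width: 50.3
gripper_force: 0.0
```

```bash
python3 -m crank '[[-50,-50,0,-0.09,-0.14],[-53,-49,40,0,-0.14],[0,0,60,0,-0.14],[0,0,60,0,-0.14],[0,0,0,0,-0.14]]'
```

```text
clock: 3.8
ee_pos: [365.4, -174.9, 250.0]
orientation: [3.135, -0.01, -3.127]
contact_force: [-0.0, 0.2, 0.2]
width: 50.2
gripper_force: 0.0
```

```bash
python3 -m crank '[[0,-25,32,0.1,-0.14],[0,0,32,0,-0.14],[-15,0,0,0,-0.14],[-15,0,0,0,-0.14],[-15,0,0,0,-0.14]]' && python3 -m crank '[[-20,0,0,0,-0.14],[-20,0,0,0,-0.14],[-20,0,0,0,-0.14],[-20,0,0,0,-0.14],[-20,0,0,0,-0.14]]'
```

```text
clock: 4.42
ee_pos: [415.3, -202.9, 192.8]
orientation: [-3.14, 0.004, 3.141]
contact_force: [-0.8, -0.0, 0.6]
width: 50.2
gripper_force: 0.7
clock: 5.05
ee_pos: [514.2, -202.8, 190.4]
orientation: [3.142, -0.0, 3.14]
contact_force: [-1.5, -0.9, 0.8]
width: 50.3
gripper_force: 0.6
```

```bash
python3 -m crank '[[-18,0,0,0,-0.14],[-16,0,0,0,-0.14],[-12,0,0,0,-0.14],[-8,0,0,0,-0.14],[-5,0,0,0,-0.14]]'
python3 - <<'E'
from h import *
p=imaging.grab_frame("top"); W=world(p)
m=(abs(W[...,0]-635)<80)&(abs(W[...,1]+199)<85)&(W[...,2]>60)&(W[...,2]<86)
b=cv2.minAreaRect(W[m][:,:2].astype(np.float32)); print(b, readout.sense()["ee_pos"])
print([np.round(d["at"]).tolist()+[d["conf"]] for d in spotter.mark_of(p,"wide_bore_block")],[np.round(d["at"]).tolist()+[d["conf"]] for d in spotter.mark_of(p,"arbor")])
E
```

```text
clock: 5.68
ee_pos: [571.9, -203.0, 190.3]
orientation: [3.142, -0.0, 3.14]
contact_force: [-0.5, 0.2, 0.7]
width: 50.2
gripper_force: 0.6
((624.9796752929688, -208.6201171875), (112.0251235961914, 85.03081512451172), 7.624118328094482) [ 572.27377212 -203.05162765  190.4903131 ]
[] [[637.0, 122.0, 2.0, 0.57]]
```

```bash
python3 -m crank '[[25,0,0,0,-0.14],[30,0,-20,0,-0.14],[0,-45,-60,0,-0.14],[-50,-50,0,0,-0.14],[-55,0,0,0.95,-0.14]]' && python3 -m crank '[[0,0,0,0.95,-0.14],[0,0,0,0.95,-0.14],[0,0,0,0.95,-0.14],[0,0,0,0.95,-0.14],[0,0,0,0.95,-0.14]]' && python3 -m crank '[[0,0,0,0.95,-0.14],[0,0,0,0.95,-0.14],[0,0,0,0.95,-0.14],[0,0,0,0.95,-0.14],[0,0,0,0.95,-0.14]]';  python3 -m crank '[[0,0,0,0.8,-0.14],[0,0,0,0,-0.14]]'
python3 - <<'E'
from h import *
p=imaging.grab_frame("top"); W=world(p)
m=(abs(W[...,0]-635)<80)&(abs(W[...,1]+199)<85)&(W[...,2]>60)&(W[...,2]<84)
b=cv2.minAreaRect(W[m][:,:2].astype(np.float32)); print(b)
cv2.imwrite("pics/t2.png",p["frame"])
E
```

```text
clock: 6.45
ee_pos: [615.9, -288.3, 262.8]
orientation: [-3.139, 0.004, 3.0]
contact_force: [-0.6, -0.3, 0.7]
width: 49.9
gripper_force: 0.0
clock: 7.08
ee_pos: [615.3, -284.8, 260.4]
orientation: [3.142, -0.0, 2.339]
contact_force: [-0.2, 0.5, -0.7]
width: 50.4
gripper_force: 0.0
clock: 7.7
ee_pos: [615.3, -284.8, 260.4]
orientation: [3.141, 0.0, 1.676]
contact_force: [-0.5, 0.3, -0.8]
width: 50.0
gripper_force: 0.0
clock: 7.95
ee_pos: [615.4, -284.8, 260.5]
orientation: [3.142, 0.0, 1.57]
contact_force: [-0.1, 0.2, -0.6]
width: 49.9
gripper_force: 0.0
((628.3377075195312, -200.94198608398438), (86.39879608154297, 98.45417785644531), 88.43566131591797)
```

```bash
cat >> h.py <<'E'
def plane(p,u,v,h):
    u=np.asarray(u,float);v=np.asarray(v,float)
    E=p["extrinsics"]; d=np.stack([(u-p["cx"])/p["fx"],-(v-p["cy"])/p["fy"],-np.ones_like(u)],-1)@E[:3,:3].T
    o=E[:3,3]; return o+d*((h-o[2])/d[...,2])[...,None]
E
python3 - <<'E'
from h import *
p=imaging.grab_frame("top")
for d in spotter.masks_of(p,"arbor")[:1]:
    m=d["pixels"]; print(d["conf"],m.sum())
    X=[];
    for u in range(118,206,4):
        v=np.nonzero(m[:,u])[0]
        if len(v): q=plane(p,[u],[(v.min()+v.max())/2],45)[0]; print(u,v.min(),v.max(),q.round(1)[:2]); X.append(q)
E
```

```text
0.92 1327
118 200 207 [574.5 367.7]
122 175 206 [617.7 357.9]
130 183 194 [625.  332.1]
134 183 195 [623.7 318.8]
138 183 195 [624.  305.7]
142 182 195 [626.  292.6]
146 182 195 [626.3 279.5]
150 182 194 [628.3 266.4]
154 184 192 [628.6 253.3]
158 184 191 [630.6 240.3]
162 184 191 [630.9 227.1]
166 184 191 [631.2 214. ]
170 184 192 [629.9 200.8]
174 184 192 [630.2 187.7]
178 184 192 [630.5 174.6]
182 184 191 [632.5 161.6]
186 184 191 [632.8 148.5]
190 184 191 [633.1 135.4]
194 184 191 [633.4 122.3]
198 184 191 [633.8 109.2]
202 186 190 [632.4  96. ]
```

Run:
```python
from h import *
im=cv2.imread("pics/t2.png")
cv2.imwrite("pics/t2c.png",cv2.resize(im[160:260,80:340],None,fx=3,fy=3,interpolation=cv2.INTER_CUBIC))
```

```text
(no output)
```

View pics/t2c.png

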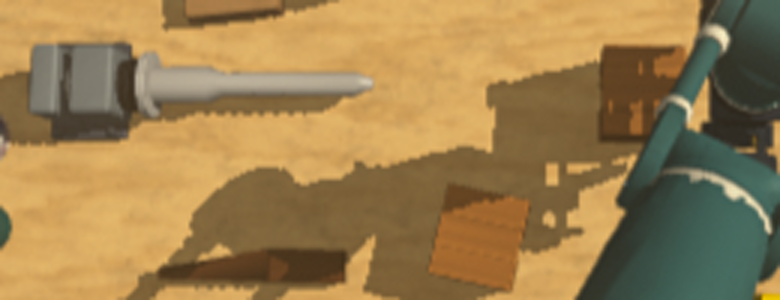

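The wide block is at crop (643,93) and the spindle at crop row 85, nose at (370,85). The axis runs through x ≈ 633.5 at y = 120 with a yaw of about 1.5°. I'll push diagonally toward it.

```bash
python3 -m crank '[[0,13,30,-0.19,-0.14],[0,0,44,0,-0.14],[10,0,0,0,-0.14],[10,0,0,0,-0.14],[10,0,0,0,-0.14]]' && python3 -m crank '[[15,0.8,0,0,-0.14],[20,1.1,0,0,-0.14],[25,1.4,0,0,-0.14],[25,1.4,0,0,-0.14],[25,1.4,0,0,-0.14]]' && python3 -m crank '[[25,1.4,0,0,-0.14],[25,1.4,0,0,-0.14],[20,1.1,0,0,-0.14],[10,0.5,0,0,-0.14],[5,0.3,0,0,-0.14]]'
python3 - <<'E'
from h import *
p=imaging.grab_frame("top"); W=world(p); y=readout.sense()["ee_pos"][1]+53
m=(abs(W[...,0]-630)<65)&(abs(W[...,1]-y)<60)&(W[...,2]>60)&(W[...,2]<84)
b=cv2.minAreaRect(W[m][:,:2].astype(np.float32)); print(b)
cv2.imwrite("pics/t3.png",cv2.resize(p["frame"][150:260,80:340],None,fx=3,fy=3,interpolation=cv2.INTER_CUBIC))
E
```

```text
clock: 8.72
ee_pos: [628.9, -254.4, 188.9]
orientation: [3.138, 0.002, 1.596]
contact_force: [0.3, -0.3, -0.3]
width: 50.2
gripper_force: 0.4
clock: 9.35
ee_pos: [631.2, -142.6, 186.4]
orientation: [-3.141, -0.0, 1.596]
contact_force: [0.4, -0.5, 1.2]
width: 50.1
gripper_force: 0.6
clock: 9.98
ee_pos: [633.7, -58.9, 186.2]
orientation: [-3.141, 0.0, 1.596]
contact_force: [0.1, -0.6, -0.7]
width: 50.3
gripper_force: 0.4
((619.16455078125, 3.3220138549804688), (59.509056091308594, 47.950313568115234), 2.428701400756836)
```

View pics/t3.png

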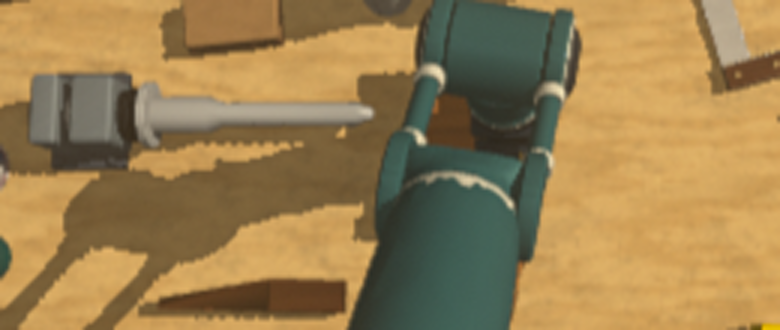

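The arm hides the block in the top view (crop about (455,120)). I'll check it from the scene camera.

Run:
```python
from h import *
p=imaging.grab_frame("scene"); W=world(p)
for t in("wide_bore_block","wide_bore_block_center","arbor"): print(t,[np.round(d["at"],1).tolist()+[round(d["conf"],2)] for d in spotter.mark_of(p,t)])
# left side face (-x) points
m=(W[...,0]>560)&(W[...,0]<615)&(abs(W[...,1]+3)<40)&(W[...,2]>15)&(W[...,2]<72); q=W[m]
print(len(q)); 
if len(q): print(np.polyfit(q[:,1],q[:,0],1), np.median(q[:,0]), q[:,1].min(),q[:,1].max())
# spindle in scene at top
for y in (95,110,130,150,170,190,210):
    q=W[(abs(W[...,0]-635)<30)&(abs(W[...,1]-y)<6)&(W[...,2]>25)&(W[...,2]<75)]
    if len(q): t=q[q[:,2]>q[:,2].max()-4]; print(y,len(q),q[:,2].max().round(1),t[:,0].mean().round(1),q[:,0].min().round(1),q[:,0].max().round(1))
cv2.imwrite("pics/s3.png",cv2.resize(p["frame"][110:260,100:300],None,fx=4,fy=4,interpolation=cv2.INTER_CUBIC))
```

```text
wide_bore_block [[633.3, -4.7, 1.9, 0.88]]
wide_bore_block_center [[631.7, -4.6, 40.3, 0.91]]
arbor []
146
[-2.82551298e-02  5.84357154e+02] 584.1084162468978 -42.528824303608644 36.05810164843547
95 12 59.9 630.0 625.1 636.4
110 25 60.1 629.3 616.3 639.4
130 25 61.6 625.4 617.0 643.2
150 19 61.2 629.5 615.8 636.8
170 18 62.1 626.1 612.0 633.6
190 13 62.9 627.1 617.2 637.4
210 20 62.0 626.1 615.4 635.7
```

View pics/s3.png

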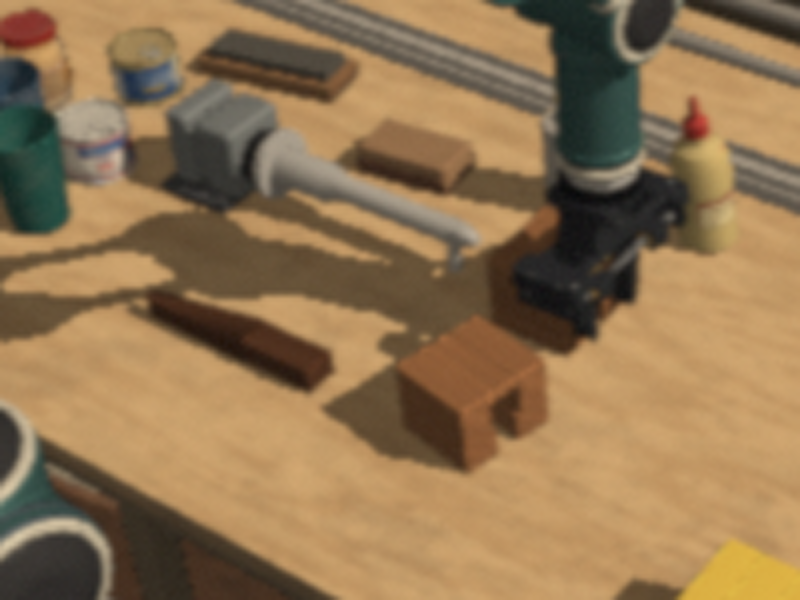

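In the scene view the wide block sits under the gripper at (560,280), square to the spindle, about 2 mm low in x. I'll push on and watch the force.

```bash
python3 -m crank '[[12,0.6,0,0,-0.14],[15,0.7,0,0,-0.14],[15,0.7,0,0,-0.14],[12,0,0,0,-0.14],[8,0,0,0,-0.14]]' && python3 -m crank '[[8,0,0,0,-0.14],[8,0,0,0,-0.14],[8,0,0,0,-0.14],[8,0,0,0,-0.14],[8,0,0,0,-0.14]]'
```

```text
clock: 10.85
ee_pos: [634.3, 3.7, 186.5]
orientation: [3.142, 0.0, 1.597]
contact_force: [-0.0, -0.5, 0.3]
width: 50.3
gripper_force: 0.6
clock: 11.48
ee_pos: [633.3, 42.9, 186.4]
orientation: [3.142, 0.0, 1.596]
contact_force: [0.1, -0.7, 0.7]
width: 50.3
gripper_force: 0.6
```

```bash
python3 -m crank '[[15,0,0,0,-0.14],[18,0,0,0,-0.14],[18,0,0,0,-0.14],[18,0,0,0,-0.14],[16,0,0,0,-0.14]]' && python3 -m crank '[[15,0,0,0,-0.14],[15,0,0,0,-0.14],[15,0,0,0,-0.14],[12,0,0,0,-0.14],[10,0,0,0,-0.14]]' && python3 -m crank '[[8,0,0,0,-0.14],[8,0,0,0,-0.14],[5,0,0,0,-0.14],[5,0,0,0,-0.14],[0,0,0,0,-0.14]]'
```

```text
clock: 12.1
ee_pos: [631.1, 128.9, 186.4]
orientation: [-3.141, -0.0, 1.596]
contact_force: [0.0, -1.5, -0.5]
width: 50.2
gripper_force: 0.6
clock: 12.72
ee_pos: [629.5, 195.1, 186.4]
orientation: [-3.141, 0.0, 1.596]
contact_force: [-0.6, -1.7, 0.2]
width: 50.3
gripper_force: 0.5
clock: 13.35
ee_pos: [628.9, 220.7, 186.4]
orientation: [3.142, -0.0, 1.596]
contact_force: [-0.5, 1.0, 0.6]
width: 50.1
gripper_force: 0.0
```

```bash
python3 -m crank '[[4,0,0,0,-0.14],[3,0,0,0,-0.14],[3,0,0,0,-0.14]]' && python3 -m crank '[[3,0,0,0,-0.14],[2,0,0,0,-0.14],[0,0,0,0,-0.14]]'&& python3 -m crank '[[2,0,0,0,-0.14],[2,0,0,0,-0.14],[0,0,0,0,-0.14]]'
```

```text
clock: 13.72
ee_pos: [628.6, 230.4, 186.4]
orientation: [-3.141, 0.0, 1.596]
contact_force: [-0.1, -1.6, -0.5]
width: 50.0
gripper_force: 0.5
clock: 14.1
ee_pos: [628.7, 234.1, 186.4]
orientation: [-3.141, 0.003, 1.597]
contact_force: [1.2, -6.6, 1.5]
width: 50.4
gripper_force: 3.6
clock: 14.48
ee_pos: [628.7, 236.6, 186.4]
orientation: [-3.141, 0.005, 1.597]
contact_force: [0.4, -13.8, 3.5]
width: 50.3
gripper_force: 6.7
```

Collar contact came at tool y ≈ 232 (13.8 N at 236.6). Next is the narrow block: back off, lift, turn, and go behind it.

```bash
python3 -m crank '[[-12,0,0,0,-0.14],[-15,0,-40,0,-0.14],[-10,0,-60,0,-0.14],[-47,-47,0,-0.94,-0.14],[-47,-47,0,0,-0.14]]' && python3 -m crank '[[-47,-40,0,-0.94,-0.14],[-47,-40,0,-0.94,-0.14],[-42,-30,0,-0.94,-0.14],[0,0,0,-0.94,-0.14],[0,0,0,-0.94,-0.14]]' && python3 -m crank '[[0,0,0,-0.94,-0.14],[0,0,0,-0.94,-0.14],[0,0,0,-0.94,-0.14],[0,0,0,-0.94,-0.14],[0,0,0,-0.94,-0.14]]' && python3 -m crank '[[0,0,0,-0.94,-0.14],[0,0,0,0,-0.14]]'
python3 - <<'E'
from h import *
p=imaging.grab_frame("top"); W=world(p)
m=(abs(W[...,0]-630)<65)&(abs(W[...,1]-287)<80)&(W[...,2]>71)&(W[...,2]<84)
b=cv2.minAreaRect(W[m][:,:2].astype(np.float32)); print(b)
m=(abs(W[...,0]-470)<75)&(abs(W[...,1]+32)<75)&(W[...,2]>60)&(W[...,2]<80)
b=cv2.minAreaRect(W[m][:,:2].astype(np.float32)); print(b)
E
```

```text
clock: 15.1
ee_pos: [549.1, 106.3, 288.0]
orientation: [3.138, -0.001, 1.729]
contact_force: [-0.7, -0.5, 0.0]
width: 49.9
gripper_force: 0.0
clock: 15.72
ee_pos: [481.7, -53.8, 286.8]
orientation: [3.14, 0.0, 2.385]
contact_force: [0.1, 0.1, 0.3]
width: 50.0
gripper_force: 0.0
clock: 16.35
ee_pos: [482.0, -52.7, 286.6]
orientation: [3.141, 0.001, 3.044]
contact_force: [-0.2, -0.2, 0.5]
width: 50.0
gripper_force: 0.0
clock: 16.6
ee_pos: [482.0, -52.8, 286.6]
orientation: [3.141, 0.001, -3.114]
contact_force: [-0.6, 0.0, -0.5]
width: 50.4
gripper_force: 0.0
((626.6221313476562, 303.7598876953125), (95.9622573852539, 127.10952758789062), 1.5655291080474854)
((437.9393310546875, -25.99686050415039), (87.66249084472656, 33.04357147216797), 81.4738998413086)
```

```bash
python3 -m crank '[[50,12,0,0,-0.14],[48,12,0,0,-0.14],[0,0,40,0,-0.14],[0,0,45,0,-0.14],[0,0,20,0,-0.14]]' && python3 -m crank '[[0,0,0,0,-0.14]]'
```

```text
clock: 17.27
ee_pos: [381.9, -31.6, 179.6]
orientation: [3.141, -0.002, -3.115]
contact_force: [-0.1, 0.0, -0.7]
width: 50.2
gripper_force: 0.0
clock: 17.4
ee_pos: [382.1, -31.7, 180.1]
orientation: [3.141, -0.004, -3.114]
contact_force: [0.2, 0.3, -0.1]
width: 50.0
gripper_force: 0.0
```

```bash
python3 -m crank '[[-10,0,0,0,-0.14],[-12,0,0,0,-0.14],[-14,0,0,0,-0.14],[-16,0,0,0,-0.14],[-20,0,0,0,-0.14]]' && python3 -m crank '[[-20,0,0,0,-0.14],[-20,0,0,0,-0.14],[-20,0,0,0,-0.14],[-20,0,0,0,-0.14],[-18,0,0,0,-0.14]]' && python3 -m crank '[[-12,0,0,0,-0.14],[-8,0,0,0,-0.14],[-5,0,0,0,-0.14],[-3,0,0,0,-0.14],[0,0,0,0,-0.14]]'
```

```text
clock: 18.02
ee_pos: [456.4, -29.8, 181.5]
orientation: [3.142, 0.0, -3.113]
contact_force: [0.1, -0.1, -0.2]
width: 50.3
gripper_force: 0.4
clock: 18.65
ee_pos: [554.8, -26.9, 181.3]
orientation: [3.142, 0.0, -3.112]
contact_force: [-0.3, 0.2, 0.7]
width: 50.2
gripper_force: 0.4
clock: 19.27
ee_pos: [581.2, -26.2, 181.5]
orientation: [-3.142, 0.0, -3.113]
contact_force: [0.1, -0.0, -0.2]
width: 50.1
gripper_force: 0.0
```

```bash
python3 -m crank '[[20,0,0,0,-0.14],[25,0,-30,0,-0.14],[0,-30,-60,0,-0.14],[-40,-50,0,0,-0.14],[-58,-20,0,0.94,-0.14]]' && python3 -m crank '[[0,0,0,0.94,-0.14],[0,0,0,0.94,-0.14],[0,0,0,0.94,-0.14],[0,0,0,0.94,-0.14],[0,0,0,0.94,-0.14]]' && python3 -m crank '[[0,0,0,0.94,-0.14],[0,0,0,0.94,-0.14],[0,0,0,0.94,-0.14],[0,0,0,0.94,-0.14],[0,0,0,0.94,-0.14]]' && python3 -m crank '[[0,0,0,0.88,-0.14],[0,0,0,0,-0.14]]'
python3 - <<'E'
from h import *
for n in("top","scene"):
    p=imaging.grab_frame(n); W=world(p)
    m=(abs(W[...,0]-636)<75)&(abs(W[...,1]+28)<65)&(W[...,2]>62)&(W[...,2]<78)
    print(n,m.sum(),cv2.minAreaRect(W[m][:,:2].astype(np.float32)))
m=(W[...,0]>560)&(W[...,0]<615)&(abs(W[...,1]+28)<38)&(W[...,2]>15)&(W[...,2]<65); q=W[m]
print(len(q),np.polyfit(q[:,1]+28,q[:,0],1))
print([np.round(d["at"],1).tolist()+[round(d["conf"],2)] for d in spotter.mark_of(p,"narrow_bore_block_center")])
E
```

```text
clock: 19.9
ee_pos: [636.3, -123.6, 269.8]
orientation: [-3.141, 0.003, 3.034]
contact_force: [-0.1, 0.7, 0.7]
width: 50.0
gripper_force: 0.0
clock: 20.52
ee_pos: [635.7, -121.4, 267.3]
orientation: [3.142, 0.0, 2.379]
contact_force: [-0.2, 0.5, 0.6]
width: 50.2
gripper_force: 0.0
clock: 21.15
ee_pos: [635.7, -121.3, 267.3]
orientation: [3.142, 0.0, 1.723]
contact_force: [0.5, 0.8, -1.0]
width: 50.2
gripper_force: 0.0
clock: 21.4
ee_pos: [635.7, -121.4, 267.4]
orientation: [3.142, 0.0, 1.605]
contact_force: [-0.9, 0.0, -0.4]
width: 50.5
gripper_force: 0.0
top 482 ((636.6773071289062, -16.28530502319336), (95.34757995605469, 84.00016784667969), 2.0293118953704834)
scene 329 ((631.361572265625, -12.475574493408203), (96.62958526611328, 96.31706237792969), 0.3484754264354706)
198 [-1.55868114e-01  5.91236389e+02]
[[639.2, -12.5, 34.6, 0.82], [374.5, -376.7, 33.3, 0.64], [437.8, -531.3, 31.0, 0.63]]
```

```bash
python3 -m crank '[[0,0,40,0.05,-0.14],[0,0,43,0,-0.14],[10,0,0,0,-0.14],[12,0,0,0,-0.14],[12,0,0,0,-0.14]]' && python3 -m crank '[[15,0,0,0,-0.14],[18,0,0,0,-0.14],[18,0,0,0,-0.14],[15,0,0,0,-0.14],[12,0,0,0,-0.14]]' && python3 -m crank '[[8,0,0,0,-0.14],[8,0,0,0,-0.14],[8,0,0,0,-0.14],[8,0,0,0,-0.14],[8,0,0,0,-0.14]]'&& python3 -m crank '[[8,0,0,0,-0.14],[8,0,0,0,-0.14],[8,0,0,0,-0.14],[8,0,0,0,-0.14],[8,0,0,0,-0.14]]'
```

```text
clock: 22.18
ee_pos: [636.3, -86.5, 186.8]
orientation: [3.138, 0.001, 1.598]
contact_force: [-0.4, 0.1, 0.4]
width: 50.6
gripper_force: 0.0
clock: 22.8
ee_pos: [632.9, -8.2, 184.2]
orientation: [-3.141, 0.0, 1.598]
contact_force: [1.0, 0.0, 0.5]
width: 50.5
gripper_force: 0.4
clock: 23.42
ee_pos: [631.9, 31.0, 184.2]
orientation: [-3.141, -0.0, 1.597]
contact_force: [-0.4, -1.0, 0.7]
width: 50.5
gripper_force: 0.3
clock: 24.05
ee_pos: [630.9, 71.1, 184.3]
orientation: [3.142, 0.0, 1.597]
contact_force: [-0.3, -0.8, 0.4]
width: 50.1
gripper_force: 0.3
```

```bash
python3 -m crank '[[14,0,0,0,-0.14],[14,0,0,0,-0.14],[14,0,0,0,-0.14],[10,0,0,0,-0.14],[8,0,0,0,-0.14]]' && python3 -m crank '[[5,0,0,0,-0.14],[4,0,0,0,-0.14],[3,0,0,0,-0.14],[2,0,0,0,-0.14],[0,0,0,0,-0.14]]'
```

```text
clock: 24.68
ee_pos: [629.3, 131.4, 184.4]
orientation: [3.142, 0.0, 1.598]
contact_force: [-0.6, -1.2, -0.4]
width: 50.2
gripper_force: 0.4
clock: 25.3
ee_pos: [629.1, 144.0, 184.3]
orientation: [3.142, 0.001, 1.597]
contact_force: [1.5, -3.6, 0.0]
width: 50.3
gripper_force: 1.9
```

The narrow block is home, with a 3.6 N reaction. Next is the wedge.

```bash
python3 -m crank '[[-14,0,0,0,-0.14],[0,0,-50,0,-0.14],[0,0,-50,0,-0.14],[0,-48,0,0,-1],[6,-48,0,0,-1]]' && python3 -m crank '[[0,-50,0,0,-1],[0,-47,0,0,-1],[0,0,30,0,-1],[0,0,0,0,-1]]'
python3 - <<'E'
from h import *
for n in("top","scene"):
    p=imaging.grab_frame(n)
    print([np.round(d["at"],1).tolist()+[round(d["conf"],2)] for d in spotter.mark_of(p,"wedge_shank")])
    if n=="top":
        W=world(p)
        for x0,x1 in((560,700),):
            for y in (150,160,170,200,240):
                q=W[(abs(W[...,0]-630)<60)&(abs(W[...,1]-y)<4)&(W[...,2]>64)&(W[...,2]<84)]
                if len(q): print(y,len(q),q[:,0].min().round(1),q[:,0].max().round(1),np.median(q[:,2]).round(1))
        m=(abs(W[...,0]-630)<60)&(W[...,1]<245)&(W[...,1]>100)&(W[...,2]>66)&(W[...,2]<76); print(cv2.minAreaRect(W[m][:,:2].astype(np.float32)))
E
```

```text
clock: 25.92
ee_pos: [532.8, 133.4, 285.4]
orientation: [3.139, -0.001, 1.596]
contact_force: [0.3, 0.5, -0.3]
width: 68.2
gripper_force: 0.0
clock: 26.42
ee_pos: [434.5, 130.9, 252.8]
orientation: [-3.138, 0.0, 1.597]
contact_force: [-0.2, -0.1, -0.7]
width: 88.1
gripper_force: 0.0
[[437.8, 153.0, 18.6, 0.44]]
150 11 584.3 657.8 71.4
160 73 584.4 679.5 70.9
170 72 583.4 679.3 71.0
200 78 582.6 678.9 71.2
240 90 582.4 677.3 71.8
((630.656982421875, 198.54171752929688), (96.0817642211914, 91.50701904296875), 1.1741224527359009)
[[432.7, 157.0, 13.9, 0.97]]
```

```bash
python3 -m crank '[[4,0,42,0,-1],[0,0,40,0,-1],[0,0,0,0,-1],[0,0,0,0,1],[0,0,0,0,1]]' 35 && python3 -m crank '[[0,0,0,0,1],[0,0,0,0,1],[0,0,-6,0,1],[0,0,-40,0,1],[0,0,-40,0,1]]'
```

```text
clock: 27.25
ee_pos: [437.6, 135.8, 174.3]
orientation: [3.138, -0.001, 1.597]
contact_force: [0.5, 0.3, 0.9]
width: 70.1
gripper_force: 0.0
clock: 27.88
ee_pos: [435.5, 135.3, 258.9]
orientation: [-3.14, 0.001, 1.597]
contact_force: [0.9, -0.4, -1.5]
width: 35.0
gripper_force: 34.8
```

```bash
python3 -m crank '[[0,0,0,0.94,1],[0,0,0,0.94,1],[0,0,0,0.94,1],[0,0,0,0.94,1],[0,0,0,0.94,1]]' && python3 -m crank '[[0,0,0,0.94,1],[0,0,0,0.94,1],[0,0,0,0.94,1],[0,0,0,0.94,1],[0,0,0,0.94,1]]' && python3 -m crank '[[0,0,0,0.94,1],[0,0,0,0.91,1],[-40,8,0,0,1],[0,0,40,0,1],[0,0,20,0,1]]' && python3 -m crank '[[0,0,0,0,1]]'
python3 - <<'E'
from h import *
p=imaging.grab_frame("top"); W=world(p)
q=W[(abs(W[...,1]-135)<30)&(W[...,0]>440)&(W[...,0]<592)&(W[...,2]>30)&(W[...,2]<80)]
for x in range(440,592,10):
    t=q[abs(q[:,0]-x)<5]
    if len(t): print(x,t[:,1].min().round(1),t[:,1].max().round(1),np.median(t[:,2]).round(1))
s=imaging.grab_frame("scene")
cv2.imwrite("pics/s5.png",np.vstack([cv2.resize(f,None,fx=3,fy=3,interpolation=cv2.INTER_CUBIC)for f in(p["frame"][160:260,110:310],s["frame"][120:220,100:300])]))
E
```

```text
clock: 28.5
ee_pos: [435.8, 135.4, 258.3]
orientation: [-3.141, 0.001, 0.937]
contact_force: [0.5, 0.3, -0.9]
width: 34.7
gripper_force: 34.8
clock: 29.12
ee_pos: [432.7, 135.3, 256.5]
orientation: [-3.14, 0.011, 0.283]
contact_force: [-10.6, 2.3, -0.0]
width: 35.6
gripper_force: 38.6
clock: 29.75
ee_pos: [395.3, 126.2, 197.6]
orientation: [3.141, 0.0, 0.026]
contact_force: [0.3, 0.0, 0.0]
width: 0.6
gripper_force: 0.0
clock: 29.88
ee_pos: [395.2, 126.1, 197.3]
orientation: [3.141, 0.003, 0.026]
contact_force: [-0.0, -0.7, 1.0]
width: 0.4
gripper_force: 0.0
450 135.0 135.0 30.1
470 148.5 148.5 31.1
480 145.9 145.9 30.7
490 146.5 150.0 30.6
500 157.0 157.0 31.2
590 151.1 164.4 56.5
```

View pics/s5.png

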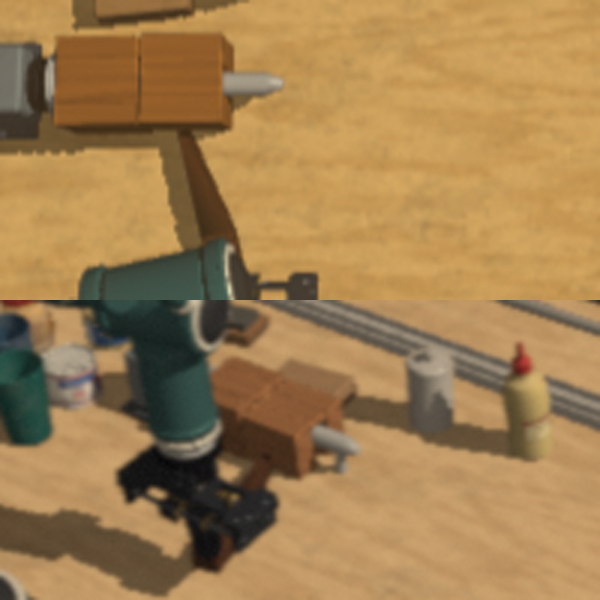

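The wedge tip struck the narrow block's side during the turn (I forgot the block stands at x ≥ 584). The wedge slipped out and now lies at an angle, in the top half from (185,135) to (240,250). The blocks look in place. I'll lift clear and measure again.

```bash
python3 -m crank '[[0,0,-50,0,-1],[20,55,-30,0,-1],[30,60,0,0,-1],[30,60,0,0,-1],[0,0,0,0,-1]]'
python3 - <<'E'
from h import *
p=imaging.grab_frame("top"); W=world(p)
q=W[(W[...,0]>330)&(W[...,0]<580)&(W[...,1]>60)&(W[...,1]<330)&(W[...,2]>14)&(W[...,2]<45)]
print(len(q),cv2.minAreaRect(q[:,:2].astype(np.float32)),np.median(q[:,2]),q[:,:2].min(0),q[:,:2].max(0))
b=cv2.boxPoints(cv2.minAreaRect(q[:,:2].astype(np.float32)));print(b)
print([np.round(d["at"],1).tolist()+[round(d["conf"],2)] for t in("wedge_shank","wedge") for d in spotter.mark_of(p,t)])
m=(abs(W[...,0]-630)<60)&(W[...,1]<243)&(W[...,1]>100)&(W[...,2]>66)&(W[...,2]<76); print(cv2.minAreaRect(W[m][:,:2].astype(np.float32)))
m=(abs(W[...,0]-630)<60)&(W[...,1]<280)&(W[...,1]>235)&(W[...,2]>76)&(W[...,2]<86); print(W[m][:,:2].min(0),W[m][:,:2].max(0))
s=imaging.grab_frame("scene")
cv2.imwrite("pics/s6.png",np.vstack([cv2.resize(f,None,fx=3,fy=3,interpolation=cv2.INTER_CUBIC)for f in(p["frame"][160:260,110:310],s["frame"][120:220,100:300])]))
E
```

```text
clock: 30.6
ee_pos: [478.1, -39.0, 279.2]
orientation: [3.14, -0.005, 0.021]
contact_force: [0.4, 0.5, -0.1]
width: 48.8
gripper_force: 0.0
600 ((510.767333984375, 197.6449432373047), (268.22662353515625, 96.31720733642578), 42.2453727722168) 24.97849967637933 [389.27296714 120.00739831] [579.85163297 323.35783905]
[[379.10956 143.1301 ]
 [443.86432  71.82914]
 [642.4251  252.15979]
 [577.67035 323.46075]]
[[489.2, 165.5, 0.9, 0.68]]
((632.4821166992188, 197.21145629882812), (95.37850189208984, 93.66199493408203), 3.7364695072174072)
[579.90276246 236.17746496] [675.23875349 279.9124272 ]
```

View pics/s6.png

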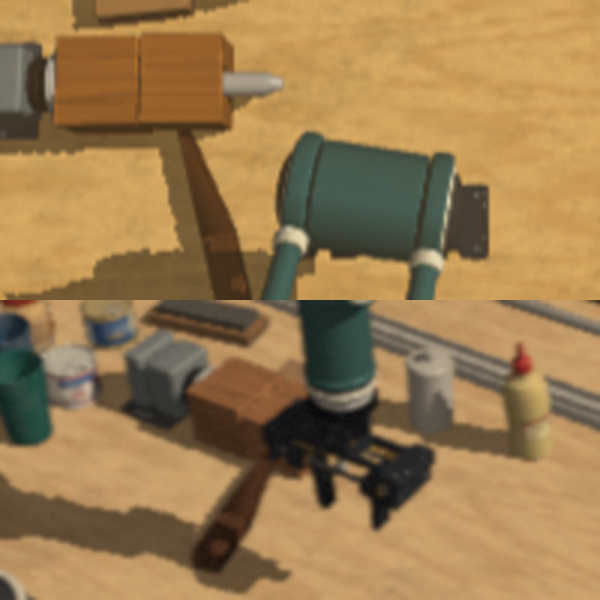

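The wedge lies flat with its tip at the narrow block's side (185,135) and thick end at about (235,295). Both blocks are still together on the spindle. Now slicing the wedge for its exact yaw.

Run:
```python
from h import *
p=imaging.grab_frame("top"); W=world(p)
m=((W[...,0]>330)&(W[...,0]<576)&(W[...,1]>90)&(W[...,1]<215)&(W[...,2]>14)&(W[...,2]<34)).astype(np.uint8)
n,l,st,c=cv2.connectedComponentsWithStats(m); k=1+st[1:,4].argmax(); q=W[l==k]
r=cv2.minAreaRect(q[:,:2].astype(np.float32)); print(len(q),r,cv2.boxPoints(r).round(1).tolist())
for x in range(385,576,12):
    t=q[abs(q[:,0]-x)<5]
    if len(t): print(x,t[:,1].min().round(1),t[:,1].max().round(1),np.median(t[:,2]).round(1))
```

```text
561 ((485.3055419921875, 161.17596435546875), (192.50552368164062, 36.67091369628906), 15.93040943145752) [[387.70001220703125, 152.39999389648438], [397.79998779296875, 117.0999984741211], [582.9000244140625, 170.0], [572.7999877929688, 205.1999969482422]]
385 146.4 151.9 22.6
397 118.5 155.5 23.3
409 121.1 156.5 23.8
421 125.0 160.6 24.5
433 126.8 164.3 25.2
445 131.9 168.8 25.7
457 133.7 171.8 25.6
469 137.8 175.3 25.3
481 141.0 180.2 24.7
493 147.7 181.0 25.1
505 155.3 185.3 23.7
517 161.0 189.0 26.8
529 165.7 192.8 24.6
541 172.2 196.1 25.0
553 181.3 197.7 24.8
565 184.3 201.8 25.5
```

```bash
python3 -m crank '[[-20,-60,0,0,-1],[-20,-60,0,0,-1],[-18,-60,0,-0.91,-1],[0,0,40,-0.91,-1],[0,0,30,0,-1]]' 50; python3 -m crank '[[0,0,0,0,-1]]'
```

```text
clock: 31.48
ee_pos: [411.7, 143.6, 206.2]
orientation: [-3.142, -0.0, 0.287]
contact_force: [0.1, -0.8, -1.0]
width: 87.9
gripper_force: 0.0
clock: 31.6
ee_pos: [410.8, 142.1, 204.8]
orientation: [-3.141, 0.006, 0.283]
contact_force: [1.1, 0.2, 0.7]
width: 87.9
gripper_force: 0.0
```

```bash
python3 -m crank '[[6,2,33,0.06,-1],[0,0,0,0,-1],[0,0,0,0,1],[0,0,0,0,1],[0,0,0,0,1]]' 50;  python3 -m crank '[[0,0,0,0,1],[0,0,-8,0,1],[-10,0,-4,0,1],[-15,0,0,0,1],[0,0,0,0.45,1]]'
```

```text
clock: 32.22
ee_pos: [420.2, 141.1, 174.9]
orientation: [-3.142, -0.002, 0.272]
contact_force: [-1.2, 0.4, 0.2]
width: 60.1
gripper_force: 0.0
clock: 32.85
ee_pos: [393.1, 133.6, 185.1]
orientation: [3.141, 0.003, 0.208]
contact_force: [-0.8, 0.0, -1.0]
width: 35.0
gripper_force: 50.0
```

```bash
python3 -m crank '[[-3,0,0,0.65,1],[0,3,0,0.65,1],[0,3,8,0,1],[0,0,0,0,1]]'
python3 - <<'E'
from h import *
p=imaging.grab_frame("top"); W=world(p)
q=W[(W[...,0]>430)&(W[...,0]<578)&(W[...,1]>95)&(W[...,1]<165)&(W[...,2]>14)&(W[...,2]<40)]
for x in range(440,580,10):
    t=q[abs(q[:,0]-x)<5]
    if len(t): print(x,t[:,1].min().round(1),t[:,1].max().round(1),np.median(t[:,2]).round(1))
m=(abs(W[...,0]-630)<56)&(W[...,2]>66)&(W[...,2]<76)&(W[...,1]<185)&(W[...,1]>120)
for x in range(590,680,12):
    t=W[m&(abs(W[...,0]-x)<6)]
    if len(t): print("face",x,t[:,1].min().round(1))
f=cv2.resize(p["frame"][160:260,110:310],None,fx=3,fy=3,interpolation=cv2.INTER_CUBIC); cv2.imwrite("pics/t7.png",f)
E
```

```text
clock: 33.35
ee_pos: [393.7, 129.0, 181.0]
orientation: [-3.138, -0.001, 0.027]
contact_force: [-12.1, 8.1, 30.0]
width: 35.1
gripper_force: 50.0
440 113.4 131.7 24.1
450 113.9 138.1 24.3
460 116.8 149.7 24.1
470 119.9 150.4 23.9
480 120.8 150.3 24.3
490 122.7 151.1 25.5
500 125.2 151.2 25.3
510 127.3 149.6 25.9
520 129.0 150.3 25.6
530 132.7 150.5 24.9
540 134.9 150.7 25.3
550 137.3 151.3 24.6
560 139.4 152.1 23.0
570 146.1 146.1 20.0
face 590 150.8
face 602 151.9
face 614 152.6
face 626 152.7
face 638 153.4
face 650 154.1
face 662 154.3
face 674 153.0
```

View pics/t7.png

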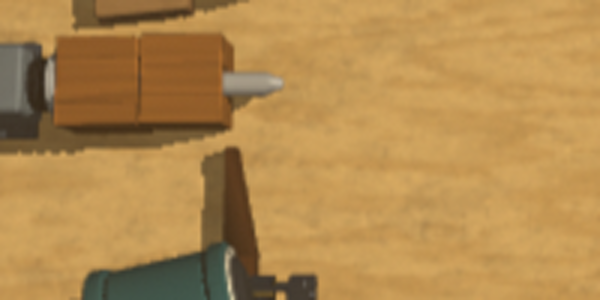

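The wedge lies parallel to the block's end face, but its straight face is about 1.5 mm too far toward the block, and it presses on the bench. I'll ease it up, shift it 5 mm in -y, then feed it in.

```bash
python3 -m crank '[[0,5,-4,0,1],[8,0,0,0,1],[10,0,0,0,1],[10,0,0,0,1]]' ; python3 -m crank '[[10,0,0,0,1],[10,0,0,0,1],[8,0,0,0,1],[0,0,0,0,1]]'
```

```text
clock: 33.9
ee_pos: [421.9, 123.3, 181.4]
orientation: [3.141, 0.001, 0.028]
contact_force: [0.1, 0.3, -0.6]
width: 35.3
gripper_force: 50.0
clock: 34.4
ee_pos: [450.1, 124.3, 181.9]
orientation: [-3.141, -0.001, 0.027]
contact_force: [-0.4, -0.6, -0.5]
width: 35.4
gripper_force: 50.0
```

```bash
python3 -m crank '[[8,0,0,0,1],[8,0,0,0,1],[8,0,0,0,1],[8,-0.5,0,0,1]]' ; python3 -m crank '[[6,-0.5,0,0,1],[6,-0.5,0,0,1],[6,-0.5,0,0,1]]'
```

```text
clock: 34.9
ee_pos: [481.9, 125.6, 181.9]
orientation: [-3.142, -0.0, 0.028]
contact_force: [-0.1, 0.3, -0.7]
width: 35.4
gripper_force: 50.0
clock: 35.28
ee_pos: [499.5, 127.7, 181.8]
orientation: [3.142, 0.0, 0.028]
contact_force: [0.1, -0.1, -0.2]
width: 35.4
gripper_force: 50.0
```

```bash
python3 -m crank '[[6,0,0,0,1],[6,0,0,0,1],[6,0,0,0,1]]' ; python3 -m crank '[[5,0,0,0,1],[5,0,0,0,1],[0,0,0,0,1]]'
```

```text
clock: 35.65
ee_pos: [517.4, 128.2, 181.8]
orientation: [-3.141, 0.001, 0.028]
contact_force: [-2.2, 2.5, 0.0]
width: 35.5
gripper_force: 50.0
clock: 36.02
ee_pos: [526.3, 129.3, 181.3]
orientation: [-3.14, 0.003, 0.029]
contact_force: [-4.6, 6.0, -0.2]
width: 35.8
gripper_force: 50.2
```

```bash
python3 -m crank '[[4,-2,2,0,1],[0,0,1,0,1],[0,0,0,0,-0.5],[0,0,0,0,-0.5],[0,0,0,0,-0.5]]' ; python3 -m crank '[[0,0,-35,0,-0.5],[0,0,-30,0,0],[-40,0,0,0,1],[-45,0,0,0,1],[0,0,30,0,1]]'; python3 -m crank '[[0,0,38,0,1],[0,0,0,0,1]]' 30
python3 - <<'E'
from h import *
p=imaging.grab_frame("top"); W=world(p)
m=((W[...,0]>440)&(W[...,0]<580)&(W[...,1]>95)&(W[...,1]<165)&(W[...,2]>14)&(W[...,2]<34)); q=W[m]
for x in range(480,580,12):
    t=q[abs(q[:,0]-x)<6]
    if len(t): print(x,t[:,1].min().round(1),t[:,1].max().round(1),np.median(t[:,2]).round(1))
f=cv2.resize(p["frame"][160:260,110:310],None,fx=3,fy=3,interpolation=cv2.INTER_CUBIC); cv2.imwrite("pics/t8.png",f)
E
```

```text
clock: 36.65
ee_pos: [531.3, 130.4, 178.7]
orientation: [3.141, -0.0, 0.028]
contact_force: [0.2, 0.6, -0.8]
width: 63.4
gripper_force: 0.0
clock: 37.28
ee_pos: [444.7, 128.1, 215.1]
orientation: [-3.141, -0.003, 0.028]
contact_force: [-0.6, 0.6, -0.2]
width: 28.5
gripper_force: 0.0
clock: 37.52
ee_pos: [444.1, 127.6, 173.3]
orientation: [3.14, 0.007, 0.028]
contact_force: [-0.2, 0.0, 0.7]
width: 8.1
gripper_force: 0.0
504 113.3 126.5 21.8
516 113.3 135.8 25.6
528 113.8 146.9 24.1
540 113.6 147.7 24.9
552 115.0 148.2 24.1
564 114.9 149.1 23.9
576 115.6 149.9 24.3
```

View pics/t8.png

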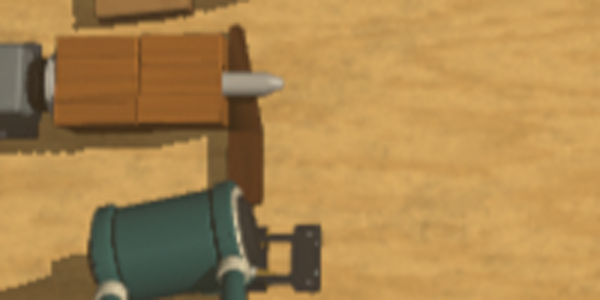

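The wedge is under the spindle between block and post, (228..262, 30..200), thick end at x ≈ 503. Now pushing on the end face.

```bash
python3 -m crank '[[15,-2,0,0,1],[15,0,0,0,1],[8,0,0,0,1],[5,0,0,0,1],[5,0,0,0,1]]' ; python3 -m crank '[[4,0,0,0,1],[4,0,0,0,1],[4,0,0,0,1],[4,0,0,0,1]]'
```

```text
clock: 38.2
ee_pos: [494.3, 131.4, 175.8]
orientation: [3.142, 0.0, 0.028]
contact_force: [0.0, -0.2, -0.5]
width: 0.3
gripper_force: 0.0
clock: 38.7
ee_pos: [505.8, 132.0, 173.9]
orientation: [3.141, 0.013, 0.027]
contact_force: [-14.3, 3.8, 7.5]
width: 0.4
gripper_force: 7.5
```

```bash
python3 -m crank '[[3,0,0,0,1],[3,0,0,0,1],[3,0,0,0,1]]'; python3 -m crank '[[2,0,0,0,1],[2,0,0,0,1],[2,0,0,0,1]]'
```

```text
clock: 39.08
ee_pos: [512.5, 132.4, 173.0]
orientation: [3.141, 0.02, 0.027]
contact_force: [-21.0, 5.5, 11.6]
width: 0.2
gripper_force: 10.6
clock: 39.45
ee_pos: [516.8, 132.7, 172.5]
orientation: [3.141, 0.025, 0.027]
contact_force: [-26.7, 6.3, 12.8]
width: 0.4
gripper_force: 13.1
```

26.7 N is past the tightness asked for. Backing off to look.

```bash
python3 -m crank '[[-10,0,0,0,1],[-30,0,0,0,1],[-20,30,-50,0,1],[0,60,-50,0,1],[0,60,0,0,1]]'; python3 -m crank '[[0,60,0,0,1],[0,0,0,0,1]]'
python3 - <<'E'
from h import *
p=imaging.grab_frame("top"); W=world(p)
m=((W[...,0]>440)&(W[...,0]<580)&(W[...,1]>95)&(W[...,1]<165)&(W[...,2]>14)&(W[...,2]<34)); q=W[m]
print("thick end x",np.percentile(q[:,0],[0,3]))
for x in range(516,580,12):
    t=q[abs(q[:,0]-x)<6]
    if len(t): print(x,t[:,1].min().round(1),t[:,1].max().round(1))
q=W[(W[...,0]>684)&(W[...,0]<780)&(W[...,1]>110)&(W[...,1]<170)&(W[...,2]>14)&(W[...,2]<34)]; print("tip",len(q),q[:,0].max() if len(q) else 0)
m=(abs(W[...,0]-630)<56)&(W[...,1]<235)&(W[...,1]>120)&(W[...,2]>66)&(W[...,2]<76)
for x in range(590,680,16): print("face",x,W[m&(abs(W[...,0]-x)<8)][:,1].min().round(1))
for t in("glue_bottle","steel_can","sanding_block"): print(t,[np.round(d["at"]).tolist()+[round(d["conf"],2)] for d in spotter.mark_of(p,t)][:2])
s=imaging.grab_frame("scene")
cv2.imwrite("pics/s9.png",np.vstack([cv2.resize(f,None,fx=3,fy=3,interpolation=cv2.INTER_CUBIC)for f in(p["frame"][160:260,110:310],s["frame"][120:220,100:300])]))
E
```

```text
clock: 40.08
ee_pos: [470.9, -8.1, 270.2]
orientation: [3.141, -0.01, 0.03]
contact_force: [0.8, -0.0, -0.6]
width: 0.3
gripper_force: 0.0
clock: 40.33
ee_pos: [470.9, -70.8, 266.6]
orientation: [3.14, -0.002, 0.022]
contact_force: [-0.2, 0.3, 0.6]
width: 0.6
gripper_force: 0.0
thick end x [521.34324975 522.39872337]
516 141.7 149.2
528 116.7 150.0
540 117.3 150.9
552 117.8 151.2
564 118.7 152.1
576 119.0 152.7
tip 61 719.690806927661
face 590 154.8
face 606 155.7
face 622 156.1
face 638 155.9
face 654 157.7
face 670 158.5
glue_bottle [[807.0, -57.0, 1.0, 0.71]]
steel_can [[782.0, 86.0, -0.0, 0.92], [636.0, 200.0, -2.0, 0.62]]
sanding_block [[745.0, 257.0, -1.0, 0.67]]
```

View pics/s9.png

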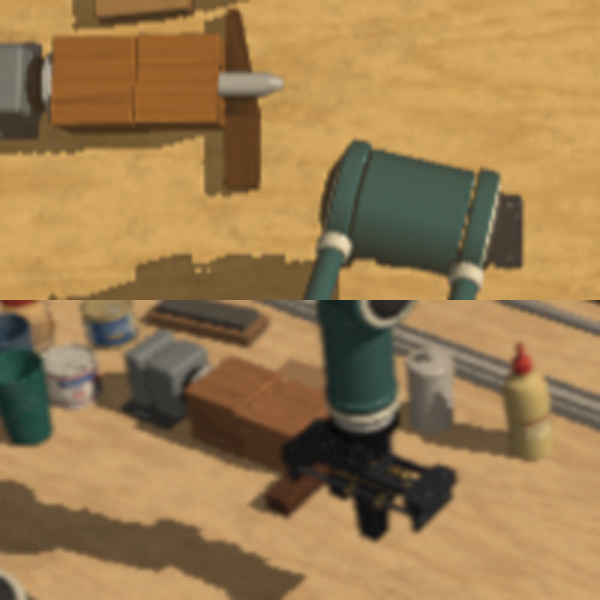

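The wedge is seated, tip at x ≈ 720, and the stack moved about 4 mm against the spring. The finger also pressed down with 12 N, so part of the push was lost to bench friction. I'll give one more push, held a little higher.

```bash
python3 -m crank '[[-10,-60,0,0,1],[0,-60,0,0,1],[0,-60,40,0,1],[0,-19,44,0,1],[0,0,0,0,1]]'
python3 - <<'E'
from h import *
s=readout.sense(); print(s["ee_pos"],s["orientation"])
E
```

```text
clock: 41.2
ee_pos: [452.3, 125.4, 183.9]
orientation: [3.14, 0.008, 0.033]
contact_force: [0.4, 0.4, 0.7]
width: 0.5
gripper_force: 0.0
[452.28084264 125.44339059 183.92949242] [3.14013359 0.00824801 0.03336979]
```

```bash
python3 -m crank '[[20,-3,0,0,1],[20,-2.5,0,0,1],[10,0,0,0,1],[4,0,0,0,1],[4,0,0,0,1]]'; python3 -m crank '[[4,0,0,0,1],[4,0,0,0,1]]'
```

```text
clock: 41.82
ee_pos: [512.9, 130.2, 187.4]
orientation: [3.141, 0.0, 0.027]
contact_force: [-0.2, -0.4, -0.4]
width: 0.6
gripper_force: 0.0
clock: 42.08
ee_pos: [516.3, 130.2, 185.4]
orientation: [3.14, 0.015, 0.027]
contact_force: [-18.2, 0.3, 9.7]
width: 0.4
gripper_force: 9.0
```

```bash
python3 -m crank '[[3,0,0,0,1],[3,0,0,0,1]]'
```

```text
clock: 42.32
ee_pos: [519.9, 130.5, 184.3]
orientation: [3.14, 0.022, 0.027]
contact_force: [-23.7, 2.4, 14.0]
width: 0.4
gripper_force: 11.8
```

```bash
python3 -m crank '[[3,0,-1,0,1],[3,0,-1,0,1],[3,0,-1,0,1]]';python3 -m crank '[[2,0,-1,0,1],[0,0,0,0,1]]'
```

```text
clock: 42.7
ee_pos: [526.0, 131.2, 184.6]
orientation: [3.141, 0.03, 0.027]
contact_force: [-25.4, 7.4, 2.0]
width: 0.7
gripper_force: 12.4
clock: 42.95
ee_pos: [527.6, 131.4, 184.9]
orientation: [3.141, 0.031, 0.027]
contact_force: [-24.2, 8.2, 1.4]
width: 0.6
gripper_force: 11.9
```

The push is now a clean 24 N with almost no down-force. Withdrawing and making a last check.

```bash
python3 -m crank '[[-12,0,0,0,1],[-30,0,0,0,1],[-20,30,-50,0,1],[0,60,-50,0,1],[0,60,0,0,1]]'; python3 -m crank '[[0,40,0,0,1],[0,0,0,0,1],[0,0,0,0,1]]'
python3 - <<'E'
from h import *
p=imaging.grab_frame("top"); W=world(p)
q=W[(W[...,0]>440)&(W[...,0]<580)&(W[...,1]>95)&(W[...,1]<165)&(W[...,2]>14)&(W[...,2]<34)]
print("thick end x",np.percentile(q[:,0],3),np.median(q[:,2]))
m=(abs(W[...,0]-630)<56)&(W[...,1]<235)&(W[...,1]>120)&(W[...,2]>66)&(W[...,2]<76)
for x in range(590,680,20): print("face",x,W[m&(abs(W[...,0]-x)<8)][:,1].min().round(1))
for n in ("glue_bottle","steel_can","sanding_block"): print(n,[np.round(d["at"]).tolist() for d in spotter.mark_of(p,n)][:1])
E
```

```text
clock: 43.58
ee_pos: [481.7, -9.4, 285.9]
orientation: [3.141, -0.01, 0.03]
contact_force: [1.6, -0.3, -0.1]
width: 0.8
gripper_force: 0.0
clock: 43.95
ee_pos: [480.9, -48.3, 281.2]
orientation: [-3.141, -0.0, 0.027]
contact_force: [-0.1, 0.4, -1.1]
width: 0.6
gripper_force: 0.0
thick end x 531.3408952107715 24.507965835308596
face 590 157.0
face 610 158.7
face 630 158.9
face 650 160.5
face 670 159.7
glue_bottle [[805.0, -59.0, 4.0]]
steel_can [[786.0, 86.0, 2.0]]
sanding_block [[747.0, 255.0, 1.0]]
```

Compression is now about 6–7 mm, the wedge holds by itself, and the other items have not moved.

```bash
python3 -c "
from plant import workorder
print(workorder.close_job())"
```

```text
the job is handed in; nothing more can be done
None
```

I handed the job in after about 44 s of robot time: the wide-bore block is at the collar, the narrow-bore block is against it, and the wedge is driven in and holding by itself after a 24 N push. On the way the wedge hit the side of the narrow block and slipped from the gripper once. I picked it up and reseated it, and the bottle, canister and sanding block did not move.

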